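# Build the gift-carton display pile on a farm-produce stall

## Robot

A 6-joint arm with a two-finger parallel gripper is mounted at the origin on the work surface. World frame = base frame: x ahead of the robot, y to its left, z up, the work surface at z = 0. Lengths are in m, angles in rad, forces in N, time in s.
With the tool pointing down it reaches from about 0.375 to 0.9 m from the base axis. Payload 3.1 kg.
Tool frame: the origin (TCP) lies at the very end of the fingers, on their centre line; the grasp point (between the pads) lies 19 mm behind it; y points along the fingers, z is the direction in which the jaws open and shut, and the axes are right-handed (so a half turn about y gives the same grasp; the last joint's range is limited). The gripper opens to 85 mm and grips with 20 to 120 N. Pads are 22 mm wide; open, the fingers measure 114 mm over their backs; the gripper's body (76 mm by 85 mm) begins 54 mm behind the grasp point. The pads swing forward as they close: fully open they stand 13 mm farther back than shut.
Start: joints at [1.024, 0.527, 1.433, -0, 1.181, -0.178], TCP at [0.225, 0.583, 0.231] pointing down, gripper open.
Joint ranges: [-3.08, 3.08], [-0.75, 2.2], [0.22, 2.44], [-1.43, 4.57], [0, 2.65], [-2.85, 2.85]. Speed limits (rad/s): [2.79, 2.79, 3.14, 3.14, 3.14, 3.14].

## Interface

Orientations are given as a unit quaternion [x, y, z, w].
In Python, from plant import * gives the robot as it stands.
- The arm moves only by the shell command python3 -m inch 'ROWS' [OPENING] [FORCE]. ROWS is JSON, a list that holds one entry, the list of rows, each a list of 6 numbers: the shift along the tool's x, y, z in m, then the turn, a rotation vector about the tool's x, y, z in degrees. In form: [[[x, y, z, rx, ry, rz], ...]]. A call has 1 to 20 rows; each row is the pose to reach, as a shift and turn from the pose measured when the call began, along the tool's axes at that moment; what a row does not reach only later rows make up. A row lasts 1/10 s, in which the tool goes at most 50 mm and 8.59 degrees, less where a joint would pass 70% of its speed; a pose out of reach is approached as far as the arm can. A call with a gripper value outside its range is refused whole. OPENING is the closure, from 0 (fully open) to 1 (shut), set as the call begins (- or left out, the last holds). The fingers move at their own pace and stop on an object; FORCE is the grip in N (left out, the last holds). Time passes only in rows, so rows that repeat a pose let the fingers close. It gives the time, the measured TCP pose, the force and the opening at its end, in the units of the state.
- observe(): the state, without advancing time (a new reading comes with each control period).
- snapshot(name): name is "side" or "top" or "wrist"; returns a dict with "color" (480x640x3 uint8, red, green, blue), "intrinsics" (3x3 intrinsics, pixels), "k1" (the pictures are not rectified: a ray, as slopes to the right and down, at radius r is drawn at 1 + k1 r^2 times it, then the intrinsics apply), "R" (3x3) and "t" (3): a world point X has camera coordinates R X + t. Camera axes: x right, y down, z forward; pixel columns grow to the right and rows downward; lengths in m; the calibration is good to about 2 mm. A picture is of the moment at which its call begins. There is no depth.
- finish_job(): hands the job in, once; it reports no verdict.
The state is a dict: "time": time; "qpos": joint angles; "qd": joint speeds; "effort": joint torques, N m; "tcp_pos": TCP position; "ee_rot": TCP orientation; "force": force on the tool from outside, world axes, zero at the start; "wrist_torque": the same for the moment, N m; "gripper_width": finger opening in m.
Only numpy, scipy, OpenCV 4.12 (cv2) and the standard library are available. Lean on these libraries where they do the work, as an engineer would, in place of code of your own. Each camera call takes 0.05 s, during which the arm holds its last target. There are 200 camera calls.

## Task

Build up the display pile on the little wooden stand: lay the thicker of the two loose cartons squarely on the carton already there, then the thinner one on top of it, both label side up, all edges flush. Finish by standing the slate sign upright in the middle of the pile, running along its length. Set each thing down rather than dropping it, and leave the bottom carton, the jars and the round tin where they are.

Things in the scene. Friction and masses are not known exactly. Their poses are not given: they have to be found in the camera images.
- bottom_carton_center (a point): Closed rigid kraft-cardboard carton, a plain block 140 x 60 x 40 mm (x along the 140 mm length, y across the 60 mm width, z up), small blank white paper label on its top face, lying loose on the stand and roughly along it; the pile is built on it, its top is 20 mm above this point and 68 mm above the table. It weighs about 0.45 kg. This point is its centre, 20 mm above its underside.
- thick_carton_center (a point): Closed rigid kraft-cardboard carton, a plain block 140 x 60 x 36 mm (x along the 140 mm length, y across the 60 mm width, z up), small blank white paper label on its top face, lying flat on the table, the thicker of the two loose cartons, about 0.3 kg. This point is its centre, 18 mm above its underside.
- thin_carton_center (a point): Closed rigid kraft-cardboard carton, a plain block 140 x 60 x 18 mm (x along the 140 mm length, y across the 60 mm width, z up), small blank white paper label on its top face, lying flat on the table, the thinner of the two loose cartons, about 0.15 kg. This point is its centre, 9 mm above its underside.
- sign_center (a point): Small table sign standing on the table: a wooden foot 100 x 44 x 14 mm (x, y, z) carrying an upright blank slate panel 100 mm long (x), 10 mm thick (y) and 56 mm high along the middle of the foot; total height 70 mm, about 0.2 kg, the same from both sides. This point is its centre, 35 mm above the underside of the foot. The panel can be pinched across its thickness from above.
- stand: Fixed low wooden display stand, 190 x 110 mm (x, y), top 28 mm above the table; origin at the centre of its underside.
- tall_jar_center (a point): Bystander: pickle jar, 68 mm diameter, 105 mm high, loose on the table; this point is its centre.
- squat_jar_center (a point): Bystander: jam jar, 72 mm diameter, 70 mm high, loose on the table; this point is its centre.
- round_tin_center (a point): Bystander: flat round metal tin, 99 mm diameter, 42 mm high, loose on the table; this point is its centre.
There are look-alikes about, which are no part of the job. Leave any grey or purple look-alike of the part that bears thin_carton_center alone.

How it is judged:
By the outcome, as a careful person would: the job done as asked, in the order asked, and still so for the second after the job is handed in, with the robot touching nothing.
It also fails if it takes over 70 s, if anything falls off the work surface, if the arm or the gripper's body presses on something with over 40 N, if the wrist force passes 120 N, or if a joint passes its speed limit or range.

## Working session

There is one attempt and no reset: what is moved stays moved. The work goes in short steps, Python scripts to look and compute and a shell command to move; the robot and the scene stay as the last step left them, time stands still between calls to the robot, and variables do not carry over. Pictures are saved under pics/ and viewed, about 8 in all and at most 12, crops included, and the job is handed in when it is done.

```bash
ls; mkdir -p pics; cat > h.py <<'E'
import numpy as np, cv2, json
from plant import *
def save(name,fn):
    s=snapshot(name); cv2.imwrite('pics/'+fn+'.png',s['color'][:,:,::-1])
    np.savez('pics/'+fn+'.npz',**{k:np.array(v) for k,v in s.items()}); return s
def load(fn): return dict(np.load('pics/'+fn+'.npz'))
def ray(s,uv):
    K=np.array(s['intrinsics']);k=float(s['k1']);R=np.array(s['R']);t=np.array(s['t'])
    p=np.array([[uv]],float)
    n=cv2.undistortPoints(p,K,np.array([k,0,0,0.]))[0,0]
    d=R.T@np.array([n[0],n[1],1]); return -R.T@t,d
def onz(s,uv,z):
    o,d=ray(s,uv); return o+d*(z-o[2])/d[2]
def proj(s,X):
    c=np.array(s['R'])@np.array(X,float)+np.array(s['t']);n=c[:2]/c[2];n=n*(1+float(s['k1'])*(n@n))
    K=np.array(s['intrinsics']);return (K@[n[0],n[1],1])[:2]
E
python3 - <<'E'
from h import *
a=save('top','top0');b=save('side','side0');w=save('wrist','wr0')
for s in(a,b,w): print(-np.array(s['R']).T@s['t'],s['k1'],s['intrinsics'][0][0])
print(observe())
E
```

```text
pics
[0.38857542 0.00192335 1.76001328] -0.0025315910353073943 594.8809388505081
[-0.10048984 -0.70131229  1.17453639] 0.011929025736799794 483.47628651625195
[0.16019393 0.60637823 0.37304913] -0.08127210047947445 429.9911675794323
{'time': 0.15, 'qpos': array([ 1.02350860e+00,  5.28288887e-01,  1.43358643e+00, -5.99746018e-06,
        1.18143898e+00, -1.78518252e-01]), 'qd': array([ 0.00152055, -0.0038431 , -0.0052028 ,  0.00044129, -0.00056783,
       -0.00134226]), 'effort': array([ 8.09646008e-04, -4.42741406e+01, -1.78274882e+01, -2.35048101e-04,
        5.64861126e-03, -1.69048229e-05]), 'tcp_pos': array([0.22498699, 0.58251199, 0.23054301]), 'ee_rot': array([ 0.69569042, -0.12985559,  0.1294271 , -0.69455093]), 'force': array([ 0.12505176, -0.0736293 ,  0.11988093]), 'wrist_torque': array([-0.00148522, -0.03709199, -0.02713282]), 'gripper_width': 0.0855804329937562}
```

View pics/top0.png

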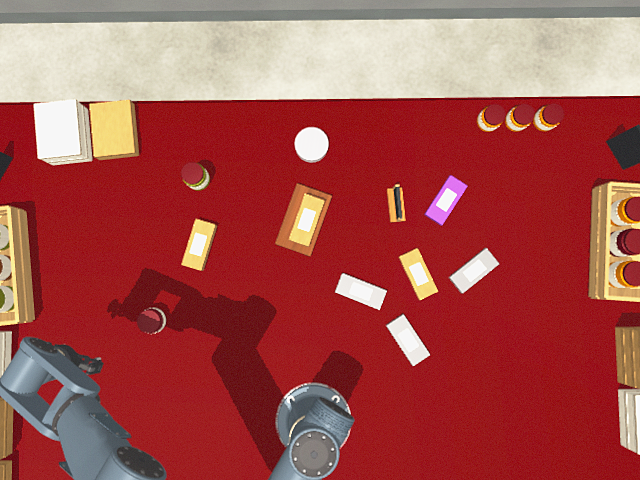

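View pics/side0.png

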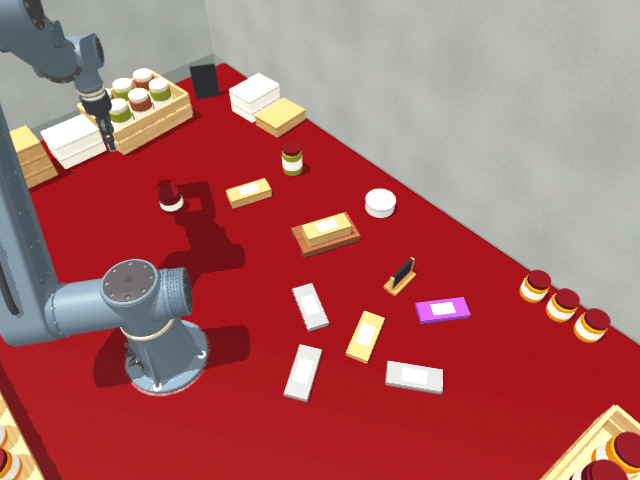

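The top view shows two kraft cartons, at (199,244) and (418,273). Bottom carton and stand are at (304,219), and the sign is at (396,204). Look-alikes to leave alone are the white/grey cartons at (361,291), (408,340) and (474,270) and the purple one at (446,200). There are also kraft boxes at the far left. I'll tell thick from thin by triangulating the label heights.

```bash
cat >> h.py <<'E'
def tri(a,ua,b,ub):
    o1,d1=ray(a,ua);o2,d2=ray(b,ub);A=np.c_[d1,-d2];x=np.linalg.lstsq(A,o2-o1,rcond=None)[0]
    p,q=o1+d1*x[0],o2+d2*x[1];return (p+q)/2,np.linalg.norm(p-q)
def blob(m,c,r):
    n,l,st,ce=cv2.connectedComponentsWithStats(m.astype(np.uint8))
    g=[i for i in range(1,n) if st[i,4]>25 and np.hypot(*(ce[i]-c))<r]
    i=min(g,key=lambda i:np.hypot(*(ce[i]-c)));return l==i,ce[i],st[i,4]
E
python3 - <<'E'
from h import *
a,b=load('top0'),load('side0')
def masks(s):
    h=cv2.cvtColor(s['color'],cv2.COLOR_RGB2HSV)
    return (h[...,1]<60)&(h[...,2]>170),(h[...,0]>12)&(h[...,0]<35)&(h[...,1]>60)&(h[...,2]>90)
wa,ka=masks(a);wb,kb=masks(b)
for n,ca,cb in(('L',(200,244),(249,188)),('R',(418,273),(367,335)),('B',(310,219),(327,228))):
    la=blob(wa,ca,12);lb=blob(wb,cb,12);p,e=tri(a,la[1],b,lb[1])
    print(n,la[1:],lb[1:],p.round(4),round(e,4))
    m=blob(ka|wa,ca,15)[0];c=cv2.findContours(m.astype(np.uint8),0,2)[0][0]
    r=cv2.minAreaRect(c);bx=cv2.boxPoints(r);z={'L':.036,'R':.018,'B':.068}[n]
    W=np.array([onz(a,u,z)[:2] for u in bx]);print(W.round(4).tolist(),W.mean(0).round(4),[round(np.linalg.norm(W[i]-W[i-1]),4) for i in range(4)])
im=lambda s,x,y,w,h,f:cv2.resize(s['color'][y:y+h,x:x+w],None,fx=f,fy=f,interpolation=cv2.INTER_CUBIC)
top=im(a,170,170,260,140,3)
bot=np.hstack([im(b,215,165,65,50,6),im(b,335,300,65,50,6)])
cv2.imwrite('pics/crop1.png',np.vstack([top[:300,:780],bot[:,:780]])[:,:,::-1])
E
```

```text
L (array([197.72058824, 244.07352941]), np.int32(272)) (array([248.19078947, 188.82894737]), np.int32(152)) [0.5147 0.328  0.0355] 0.0017
[[0.456, 0.3778], [0.5911, 0.3358], [0.5702, 0.2719], [0.4353, 0.3142]] [0.5131 0.325 ] [np.float64(0.0669), np.float64(0.1415), np.float64(0.0673), np.float64(0.1414)]
R (array([418.40892193, 273.53159851]), np.int32(269)) (array([365.20819113, 334.23208191]), np.int32(293)) [ 0.4208 -0.3142  0.0181] 0.0012
[[0.4725, -0.255], [0.4988, -0.312], [0.3688, -0.3703], [0.3429, -0.3136]] [ 0.4207 -0.3127] [np.float64(0.1423), np.float64(0.0627), np.float64(0.1425), np.float64(0.0624)]
B (array([306.22857143, 219.44285714]), np.int32(280)) (array([326.20942408, 224.94764398]), np.int32(191)) [0.5789 0.0117 0.0679] 0.0017
[[0.5207, 0.0661], [0.6568, 0.0173], [0.6353, -0.0416], [0.4994, 0.0075]] [0.578  0.0123] [np.float64(0.0623), np.float64(0.1446), np.float64(0.0627), np.float64(0.1445)]
```

View pics/crop1.png

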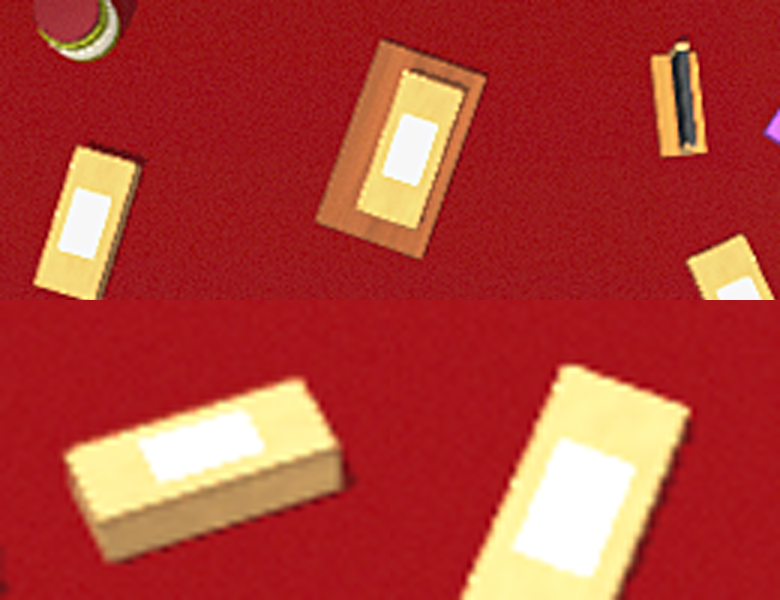

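L's label is 35.5 mm up and R's is 18.1 mm, so left is thick and right is thin. Heights and sizes match the description. Next is a move helper and the approach above the thick carton.

```bash
cat > go.py <<'E'
import sys
from h import *
from scipy.spatial.transform import Rotation as Ro
# usage: go.py x y z jaw_deg : shift/turn in tool axes to reach it, tool down, jaw axis at jaw_deg (mod 180)
def go(x,y,z,j):
    s=observe();R=Ro.from_quat(s['ee_rot']);best=None
    for k in(0,180):
        a=np.radians(j+k);Z=np.array([np.cos(a),np.sin(a),0]);Y=np.array([0,0,-1.]);X=np.cross(Y,Z)
        v=(R.inv()*Ro.from_matrix(np.c_[X,Y,Z])).as_rotvec(degrees=True)
        if best is None or np.linalg.norm(v)<np.linalg.norm(best):best=v
    d=R.inv().apply(np.array([x,y,z])-s['tcp_pos'])
    Z=R.as_matrix()[:,2]
    print('t',s['time'],'shift',d.round(4),'turn',best.round(2),'rows',max(np.linalg.norm(d)/.05,np.linalg.norm(best)/8.59).round(1),'| tcp',s['tcp_pos'].round(4),'jaw',np.degrees(np.arctan2(Z[1],Z[0])).round(2),'q6',s['qpos'][5].round(2),'F',s['force'].round(1),'w',round(s['gripper_width'],4))
if __name__=='__main__': go(*map(float,sys.argv[1:5]))
E
python3 go.py 0.515 0.327 0.2 72.6
```

```text
t 0.15 shift [ 0.3626  0.0307 -0.1337] turn [ 0.1  -3.73 -0.02] rows 7.8 | tcp [0.225  0.5825 0.2305] jaw 68.87 q6 -0.18 F [ 0.1 -0.1  0.1] w 0.0856
```

```bash
python3 -m inch '[[[0.04,0.003,-0.015,0,-0.5,0],[0.08,0.006,-0.03,0,-1,0],[0.13,0.01,-0.047,0,-2,0],[0.18,0.015,-0.066,0,-3,0],[0.23,0.02,-0.085,0,-3.7,0],[0.28,0.025,-0.104,0,-3.7,0],[0.32,0.028,-0.119,0,-3.7,0],[0.35,0.03,-0.129,0,-3.7,0],[0.3626,0.0307,-0.1337,0,-3.73,0],[0.3626,0.0307,-0.1337,0,-3.73,0],[0.3626,0.0307,-0.1337,0,-3.73,0],[0.3626,0.0307,-0.1337,0,-3.73,0]]]'
python3 - <<'E'
from h import *
w=save('wrist','wr1')
h=cv2.cvtColor(w['color'],cv2.COLOR_RGB2HSV)
print(proj(w,(.515,.327,.036)))
E
python3 go.py 0.515 0.327 0.2 72.6
```

```text
time: 1.35
tcp_pos: [0.5133, 0.3283, 0.1999]
ee_rot: [0.7, -0.107, 0.106, -0.699]
force: [0.3, 0.6, -0.7]
gripper_width: 0.0858
[318.50178807 219.73365489]
t 1.4 shift [ 0.002   0.0001 -0.0008] turn [ 0.1   0.14 -0.06] rows 0.0 | tcp [0.5134 0.3284 0.2001] jaw 72.74 q6 -0.88 F [ 0.4 -0.2  0.2] w 0.0854
```

View pics/wr1.png

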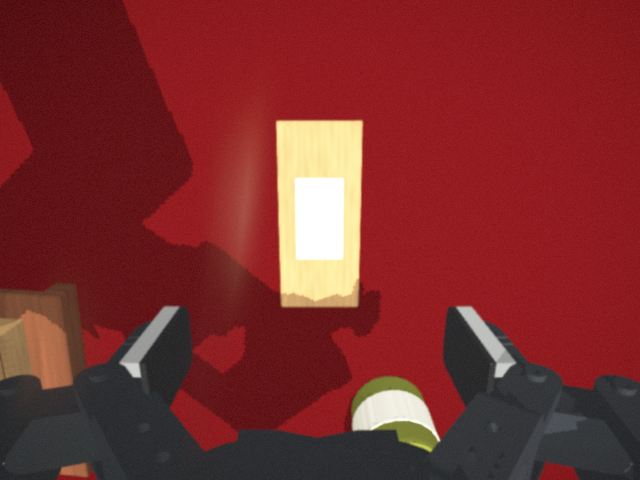

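The wrist view shows the thick carton centred at about (320,215), its label at (319,219), and the stand at lower left. I'll measure it from edge fits here.

```bash
cat >> h.py <<'E'
def carton(fn,guess,z,vmin=60):
    s=load(fn);h=cv2.cvtColor(s['color'],cv2.COLOR_RGB2HSV)
    m=((h[...,1]<60)&(h[...,2]>170))|((h[...,0]>12)&(h[...,0]<35)&(h[...,2]>vmin))
    g=proj(s,(*guess,z));m=blob(m,g,60)[0]
    w=blob((h[...,1]<45)&(h[...,2]>190),g,40)[0]
    for nm,q in(('box',m),('label',w)):
        c=cv2.findContours(q.astype(np.uint8),0,1)[0];c=max(c,key=cv2.contourArea)
        P=np.array([onz(s,u[0],z)[:2] for u in c],np.float32)*1000
        r=cv2.minAreaRect(P);b=cv2.boxPoints(r);e=max((b[1]-b[0],b[2]-b[1]),key=np.linalg.norm)
        print(fn,nm,'c',np.round(r[0],1),'size',np.round(r[1],1),'ang',round(float((np.degrees(np.arctan2(e[1],e[0]))+90)%180-90),2))
E
python3 - <<'E'
from h import *
carton('wr1',(.515,.327),.036)
carton('top0',(.515,.327),.036);carton('top0',(.4207,-.313),.018);carton('top0',(.579,.012),.068,150)
E
```

```text
wr1 box c [514.1 327.6] size [ 60.  139.5] ang -17.19
wr1 label c [515.  327.5] size [35.5 60.8] ang -17.28
top0 box c [513.2 324.9] size [ 67.  141.1] ang -17.39
top0 label c [513.8 328.3] size [36.7 62.2] ang -17.3
top0 box c [ 420.7 -312.7] size [142.   62.6] ang 24.19
top0 label c [ 420.4 -313.8] size [61.6 36.4] ang 23.74
top0 box c [577.7  12.5] size [ 62.3 143.8] ang -19.79
top0 label c [578.4  12.3] size [36.2 61.9] ang -19.1
```

```bash
python3 go.py 0.5144 0.3275 0.0 72.8
```

```text
t 1.4 shift [ 1.500e-03  2.001e-01 -2.000e-04] turn [ 0.1  -0.06 -0.06] rows 4.0 | tcp [0.5134 0.3284 0.2001] jaw 72.74 q6 -0.88 F [ 0.4 -0.2  0.2] w 0.0854
```

```bash
python3 -m inch '[[[0.0015,0.03,0,0,0,0],[0.0015,0.07,0,0,0,0],[0.0015,0.11,0,0,0,0],[0.0015,0.15,0,0,0,0],[0.0015,0.175,0,0,0,0],[0.0015,0.19,0,0,0,0],[0.0015,0.2,0,0,0,0],[0.0015,0.2,0,0,0,0],[0.0015,0.2,0,0,0,0]]]' && python3 -m inch '[[[0,0,0,0,0,0],[0,0,0,0,0,0],[0,0,0,0,0,0],[0,0,0,0,0,0],[0,0,0,0,0,0],[0,0,0,0,0,0],[0,0,0,0,0,0],[0,0,0,0,0,0]]]' 1 60
python3 -c "
from h import *
save('wrist','wr2');save('side','sd2')"
```

```text
time: 2.3
tcp_pos: [0.5152, 0.3283, 0.0011]
ee_rot: [0.699, -0.106, 0.106, -0.699]
force: [0.3, -0.1, -0.3]
gripper_width: 0.0856
time: 3.1
tcp_pos: [0.5164, 0.3287, 0.0029]
ee_rot: [-0.699, 0.105, -0.107, 0.699]
force: [-0.9, 0.5, 4.8]
gripper_width: 0.0593
```

View pics/wr2.png

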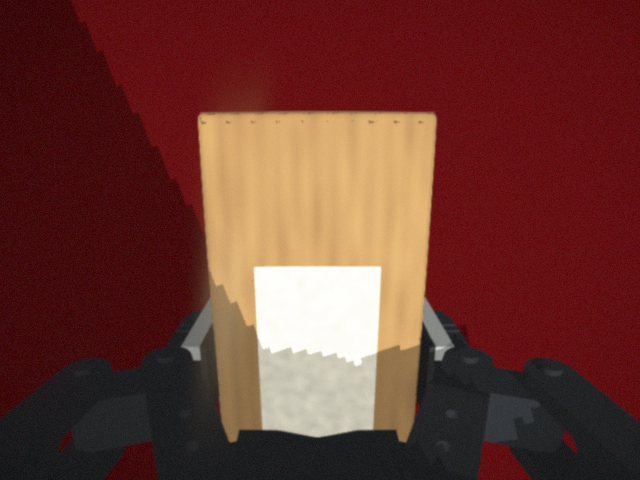

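Gripped at 59.3 mm with the label up and the carton square between the pads; its far edge is at row 113. Next I lift and hover beside the stand, so the wrist camera sees both the bottom carton and the held one.

```bash
python3 -c "
from h import *
carton('wr2',(.5,.327),.036)"; python3 go.py 0.65 0.14 0.22 70.3
```

```text
wr2 box c [494.  330.3] size [69.3 98.8] ang -17.33
wr2 label c [512.9 328.4] size [34.2 55.6] ang -17.22
t 3.2 shift [ 0.1842 -0.2167 -0.1404] turn [-0.09  2.47  0.17] rows 6.3 | tcp [0.5164 0.3287 0.003 ] jaw 72.77 q6 -0.88 F [0.1 0.8 5.6] w 0.059
```

```bash
python3 -m inch '[[[0,-0.02,0,0,0,0],[0,-0.05,0,0,0,0],[0,-0.09,0,0,0,0],[0,-0.13,0,0,0,0],[0,-0.17,0,0,0,0],[0,-0.2,0,0,0,0],[0,-0.217,0,0,0,0],[0,-0.217,0,0,0,0],[0,-0.217,0,0,0,0]]]'; python3 go.py 0.65 0.14 0.22 70.3
```

```text
time: 4.1
tcp_pos: [0.5148, 0.3282, 0.2194]
ee_rot: [-0.699, 0.105, -0.107, 0.699]
force: [0.2, -1.2, -3.3]
gripper_width: 0.0589
t 4.1 shift [ 0.1849 -0.0003 -0.1397] turn [-0.04  2.47  0.11] rows 4.6 | tcp [0.5148 0.3282 0.2194] jaw 72.77 q6 -0.88 F [ 0.2 -1.2 -3.3] w 0.0589
```

```bash
python3 -m inch '[[[0.02,0,-0.015,0,0.3,0],[0.05,0,-0.038,0,0.8,0],[0.085,0,-0.064,0,1.3,0],[0.12,0,-0.09,0,1.8,0],[0.15,0,-0.113,0,2.2,0],[0.175,0,-0.132,0,2.47,0],[0.185,0,-0.14,0,2.47,0],[0.185,0,-0.14,0,2.47,0],[0.185,0,-0.14,0,2.47,0],[0.185,0,-0.14,0,2.47,0]]]'
python3 -c "
from h import *
s=save('wrist','wr3');print(proj(s,(.579,.012,.068)))"; python3 go.py 0.65 0.14 0.22 70.3
```

```text
time: 5.1
tcp_pos: [0.6485, 0.1413, 0.219]
ee_rot: [-0.697, 0.121, -0.12, 0.697]
force: [1.0, 0.7, -3.0]
gripper_width: 0.0592
[112.0153173  190.67102761]
t 5.15 shift [ 0.0017 -0.0007 -0.0009] turn [-0.04  0.12  0.02] rows 0.0 | tcp [0.6487 0.1414 0.2193] jaw 70.42 q6 -1.18 F [-0.2  1.3 -2.5] w 0.059
```

View pics/wr3.png

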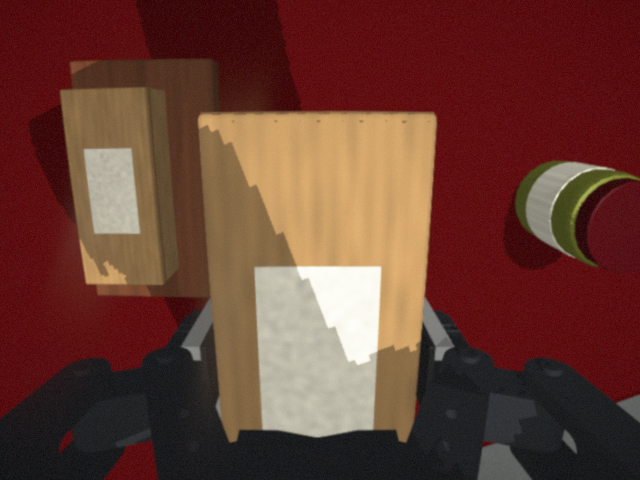

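The bottom carton is at left: label centre about (112,191), top-face corners about (62,90), (147,89), (165,284), (86,284). The held carton's far corners are about (200,113) and (436,113).

```bash
python3 - <<'E'
from h import *
s=load('wr3');g=cv2.cvtColor(s['color'],cv2.COLOR_RGB2GRAY)
def sub(pts): return cv2.cornerSubPix(g,np.array(pts,np.float32)[:,None],(4,4),(-1,-1),(3,40,.01))[:,0]
def rep(n,pts,z):
    q=sub(pts);W=np.array([onz(s,u,z)[:2] for u in q])*1000
    print(n,q.round(1).tolist(),W.round(1).tolist(),'mean',W.mean(0).round(1))
    for i in range(len(W)):
        d=W[i]-W[i-1];print('  edge',np.linalg.norm(d).round(1),round(float((np.degrees(np.arctan2(d[1],d[0]))+90)%180-90),2))
rep('B',[(62,90),(147,89),(164,284),(86,284)],.068)
rep('Blab',[(84,149),(132,148),(139,233),(93,234)],.068)
zt=observe()['tcp_pos'][2]-.003+.036
rep('H',[(200,114),(436,114)],zt)
rep('Hlab',[(255,267),(381,267)],zt)
E
```

```text
Traceback (most recent call last):
cv2.error: OpenCV(4.12.0) :-1: error: (-5:Bad argument) in function 'cornerSubPix'
> Overload resolution failed:
>  - Layout of the output array corners is incompatible with cv::Mat
>  - Expected Ptr<cv::UMat> for argument 'corners'
```

```bash
cat >> h.py <<'E'
def rep(s,n,pts,z):
    g=cv2.cvtColor(s['color'],cv2.COLOR_RGB2GRAY)
    q=cv2.cornerSubPix(g,np.array(pts,np.float32).reshape(-1,1,2).copy(),(4,4),(-1,-1),(3,40,.01))[:,0]
    W=np.array([onz(s,u,z)[:2] for u in q])*1000
    print(n,q.round(1).tolist(),W.round(1).tolist(),'mean',W.mean(0).round(1))
    for i in range(len(W)):
        d=W[i]-W[i-1];print('  edge',np.linalg.norm(d).round(1),round(float((np.degrees(np.arctan2(d[1],d[0]))+90)%180-90),2))
E
python3 - <<'E'
from h import *
s=load('wr3')
rep(s,'B',[(62,90),(147,89),(164,284),(86,284)],.068)
rep(s,'Blab',[(84,149),(132,148),(139,233),(93,234)],.068)
zt=observe()['tcp_pos'][2]-.003+.036
rep(s,'H',[(200,114),(436,114)],zt)
rep(s,'Hlab',[(255,267),(381,267)],zt)
E
```

```text
B [[59.599998474121094, 89.5999984741211], [144.10000610351562, 86.5999984741211], [162.5, 284.6000061035156], [85.9000015258789, 283.5]] [[504.1, 7.6], [523.8, 63.2], [655.0, 16.2], [634.9, -39.4]] mean [579.4  11.9]
  edge 138.9 -19.77
  edge 58.9 70.51
  edge 139.4 -19.72
  edge 59.1 70.05
Blab [[83.5, 148.6999969482422], [130.6999969482422, 147.8000030517578], [139.39999389648438, 233.10000610351562], [94.0999984741211, 233.10000610351562]] [[545.6, 5.8], [556.9, 37.6], [613.6, 17.2], [602.2, -14.7]] mean [579.6  11.5]
  edge 60.2 -19.91
  edge 33.8 70.36
  edge 60.2 -19.82
  edge 33.8 70.31
H [[199.8000030517578, 113.80000305175781], [433.5, 112.5]] [[571.9, 136.5], [591.0, 190.9]] mean [581.4 163.7]
  edge 57.7 70.68
  edge 57.7 70.68
Hlab [[254.1999969482422, 266.6000061035156], [380.6000061035156, 266.3999938964844]] [[613.4, 134.4], [624.8, 166.5]] mean [619.1 150.5]
  edge 34.1 70.45
  edge 34.1 70.45
```

Bottom carton is at (579.5,11.7) mm, angle -19.8°; box and label agree and the size is right. The held carton's centre is TCP minus (1.2,1.0) mm. TCP target is (580.7,12.7) with jaw at 70.2°.

```bash
python3 go.py 0.5807 0.0127 0.13 70.2
```

```text
t 5.15 shift [-0.021   0.0892 -0.1441] turn [-0.04  0.22  0.02] rows 3.4 | tcp [0.6487 0.1414 0.2193] jaw 70.42 q6 -1.18 F [-0.2  1.3 -2.5] w 0.059
```

```bash
python3 -m inch '[[[-0.003,0,-0.02,0,0,0],[-0.008,0,-0.055,0,0,0],[-0.014,0.01,-0.095,0,0.2,0],[-0.018,0.03,-0.125,0,0.22,0],[-0.021,0.06,-0.1441,0,0.22,0],[-0.021,0.08,-0.1441,0,0.22,0],[-0.021,0.0892,-0.1441,0,0.22,0],[-0.021,0.0892,-0.1441,0,0.22,0],[-0.021,0.0892,-0.1441,0,0.22,0],[-0.021,0.0892,-0.1441,0,0.22,0]]]'; python3 go.py 0.5807 0.0127 0.077 70.2
```

```text
time: 6.15
tcp_pos: [0.5819, 0.0133, 0.1313]
ee_rot: [-0.696, 0.12, -0.122, 0.697]
force: [-0.5, 0.4, -3.5]
gripper_width: 0.0592
t 6.15 shift [-0.0011  0.0543 -0.0011] turn [-0.07  0.07  0.19] rows 1.1 | tcp [0.5819 0.0133 0.1313] jaw 70.27 q6 -1.4 F [-0.5  0.4 -3.5] w 0.0592
```

```bash
python3 -m inch '[[[-0.0015,0.015,-0.0015,0,0,0],[-0.0015,0.03,-0.0015,0,0,0],[-0.0015,0.045,-0.0015,0,0,0],[-0.0015,0.0543,-0.0015,0,0,0.2],[-0.0015,0.0543,-0.0015,0,0,0.2],[-0.0015,0.0543,-0.0015,0,0,0.2],[-0.0015,0.0543,-0.0015,0,0,0.2]]]'; python3 go.py 0.5807 0.0127 0.072 70.2
```

```text
time: 6.85
tcp_pos: [0.581, 0.0124, 0.0779]
ee_rot: [-0.696, 0.12, -0.122, 0.697]
force: [-0.0, -0.1, -3.4]
gripper_width: 0.0594
t 6.85 shift [-0.0004  0.0059  0.0002] turn [-0.09  0.08  0.1 ] rows 0.1 | tcp [0.581  0.0124 0.0779] jaw 70.28 q6 -1.4 F [-0.  -0.1 -3.4] w 0.0594
```

```bash
for k in 1 2; do python3 -m inch '[[[0,0.001,0,0,0,0],[0,0.002,0,0,0,0],[0,0.003,0,0,0,0],[0,0.003,0,0,0,0]]]' | grep -E "tcp|force"; done; python3 -m inch '[[[0,0.0007,0,0,0,0],[0,0.0015,0,0,0,0],[0,0.0015,0,0,0,0]]]'| grep -E "tcp|force"
```

```text
tcp_pos: [0.5809, 0.0124, 0.0749]
force: [-1.0, -0.8, -4.0]
tcp_pos: [0.5808, 0.0124, 0.0717]
force: [0.4, -0.6, -4.3]
tcp_pos: [0.5809, 0.0124, 0.0709]
force: [-1.7, 0.8, 4.1]
```

```bash
python3 -m inch '[[[0,0.0005,0,0,0,0],[0,0.0005,0,0,0,0],[0,0.0005,0,0,0,0],[0,0.0005,0,0,0,0],[0,0.0005,0,0,0,0],[0,0.0005,0,0,0,0]]]' 0; python3 -m inch '[[[0,-0.02,0,0,0,0],[0,-0.05,0,0,0,0],[0,-0.09,0,0,0,0],[0,-0.13,0,0,0,0],[0,-0.17,0,0,0,0],[0.02,-0.18,-0.01,0,0,0],[0.05,-0.18,-0.02,0,0,0],[0.05,-0.18,-0.02,0,0,0],[0.05,-0.18,-0.02,0,0,0]]]'
python3 -c "
from h import *
s=save('wrist','wr4')"; python3 go.py 0.4207 -0.3135 0.2 114
```

```text
time: 8.55
tcp_pos: [0.5809, 0.0124, 0.0704]
ee_rot: [-0.696, 0.12, -0.122, 0.697]
force: [0.4, -0.3, 0.9]
gripper_width: 0.0855
time: 9.45
tcp_pos: [0.6205, -0.0237, 0.2499]
ee_rot: [-0.696, 0.121, -0.122, 0.697]
force: [-0.2, -0.0, 0.3]
gripper_width: 0.0852
t 9.5 shift [-0.0894  0.0493 -0.3406] turn [-9.000e-02 -4.373e+01 -1.000e-02] rows 7.1 | tcp [ 0.6199 -0.0232  0.2497] jaw 70.27 q6 -1.44 F [-0.2 -0.3 -0. ] w 0.0852
```

View pics/wr4.png

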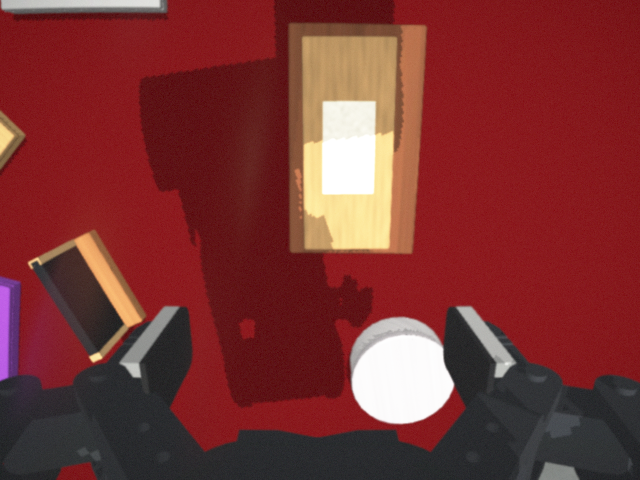

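The thick carton lies flat on the bottom one, label up, with its label corners about (323,101), (376,101), (374,194), (323,194). The sign is at lower left, around (90,295). Now over to the thin carton.

```bash
python3 - <<'E'
from h import *
s=load('wr4')
rep(s,'Tlab',[(323,101),(376,101),(374,194),(323,194)],.104)
rep(s,'T',[(302,37),(402,37),(391,249)],.104)
E
python3 -m inch '[[[-0.01,0.005,-0.03,0,-4,0],[-0.02,0.01,-0.07,0,-10,0],[-0.032,0.015,-0.115,0,-18,0],[-0.043,0.02,-0.16,0,-26,0],[-0.054,0.03,-0.205,0,-34,0],[-0.065,0.04,-0.25,0,-40,0],[-0.076,0.045,-0.29,0,-43,0],[-0.085,0.049,-0.325,0,-43.7,0],[-0.0894,0.049,-0.3406,0,-43.7,0],[-0.0894,0.049,-0.3406,0,-43.7,0],[-0.0894,0.049,-0.3406,0,-43.7,0],[-0.0894,0.049,-0.3406,0,-43.7,0],[-0.0894,0.049,-0.3406,0,-43.7,0]]]'
python3 -c "
from h import *
s=save('wrist','wr5');carton('wr5',(.4207,-.3135),.018);carton('top0',(.4207,-.3135),.018)"; python3 go.py 0.4207 -0.3135 0.2 114
```

```text
Tlab [[322.3999938964844, 100.9000015258789], [375.3999938964844, 100.9000015258789], [373.20001220703125, 193.5], [321.70001220703125, 193.6999969482422]] [[545.6, 5.6], [557.0, 37.8], [614.1, 17.7], [602.4, -15.2]] mean [579.8  11.5]
  edge 60.5 -20.11
  edge 34.2 70.45
  edge 60.5 -19.37
  edge 35.0 70.39
T [[301.8999938964844, 36.400001525878906], [402.0, 37.0], [391.0, 249.0]] [[504.2, 6.8], [525.4, 65.9], [655.8, 17.5]] mean [561.8  30.1]
  edge 152.0 4.05
  edge 62.8 70.26
  edge 139.1 -20.36
time: 10.8
tcp_pos: [0.4213, -0.3121, 0.2003]
ee_rot: [-0.691, -0.148, 0.147, 0.692]
force: [-0.7, -0.1, -0.1]
gripper_width: 0.0854
wr5 box c [ 421.6 -314.7] size [139.6  60.2] ang 24.08
wr5 label c [ 421.7 -314.5] size [60.7 35. ] ang 24.02
top0 box c [ 420.7 -312.7] size [142.   62.6] ang 24.19
top0 label c [ 420.4 -313.8] size [61.6 36.4] ang 23.74
t 10.85 shift [-0.0011  0.0004 -0.0009] turn [-0.1   0.08  0.03] rows 0.0 | tcp [ 0.4213 -0.3123  0.2004] jaw 114.08 q6 -2.84 F [-0.1 -0.3  0.4] w 0.0855
```

View pics/wr5.png

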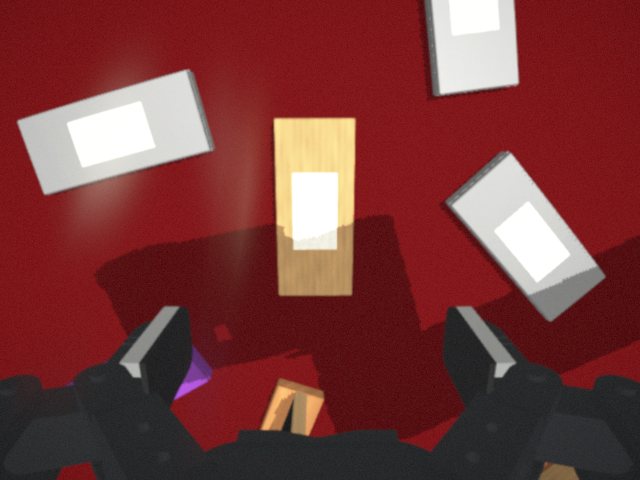

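The wrist view shows the thin kraft carton at (315,207) and grey look-alikes at (115,130), (525,235) and (470,50). Purple is at (195,375). Thin centre is (421.6,-314.6) mm, angle 24.05°.

```bash
python3 go.py 0.4216 -0.3146 0.003 114.05
```

```text
t 10.85 shift [-0.0008  0.1974 -0.0026] turn [-0.1   0.03  0.03] rows 3.9 | tcp [ 0.4213 -0.3123  0.2004] jaw 114.08 q6 -2.84 F [-0.1 -0.3  0.4] w 0.0855
```

```bash
python3 -m inch '[[[-0.0008,0.03,-0.001,0,0,0],[-0.0008,0.07,-0.0026,0,0,0],[-0.0008,0.11,-0.0026,0,0,0],[-0.0008,0.15,-0.0026,0,0,0],[-0.0008,0.175,-0.0026,0,0,0],[-0.0008,0.19,-0.0026,0,0,0],[-0.0008,0.198,-0.0026,0,0,0],[-0.0008,0.198,-0.0026,0,0,0],[-0.0008,0.198,-0.0026,0,0,0]]]' && python3 -m inch '[[[0,0,0,0,0,0],[0,0,0,0,0,0],[0,0,0,0,0,0],[0,0,0,0,0,0],[0,0,0,0,0,0],[0,0,0,0,0,0],[0,0,0,0,0,0],[0,0,0,0,0,0]]]' 1 40; python3 go.py 0.65 -0.11 0.25 70.2
```

```text
time: 11.75
tcp_pos: [0.4222, -0.3148, 0.0029]
ee_rot: [-0.691, -0.148, 0.147, 0.692]
force: [0.2, -0.2, -0.3]
gripper_width: 0.0854
time: 12.55
tcp_pos: [0.4227, -0.3152, 0.0043]
ee_rot: [0.692, 0.148, -0.147, -0.691]
force: [-0.8, 1.2, 6.1]
gripper_width: 0.059
t 12.55 shift [ 0.2917 -0.2454  0.0941] turn [4.000e-02 4.391e+01 1.100e-01] rows 7.9 | tcp [ 0.4227 -0.3152  0.0043] jaw 114.11 q6 -2.85 F [-0.8  1.2  6.1] w 0.059
```

```bash
python3 -m inch '[[[0,-0.02,0,0,0,0],[0,-0.05,0,0,0,0],[0,-0.09,0,0,0,0],[0,-0.13,0,0,0,0],[0,-0.17,0,0,0,0],[0,-0.21,0,0,0,0],[0,-0.24,0,0,0,0],[0,-0.251,0,0,0,0],[0,-0.251,0,0,0,0],[0,-0.251,0,0,0,0]]]'; python3 go.py 0.552 -0.132 0.255 70.2
```

```text
time: 13.55
tcp_pos: [0.4213, -0.3141, 0.2539]
ee_rot: [-0.691, -0.148, 0.148, 0.692]
force: [-0.5, 0.5, -2.0]
gripper_width: 0.0587
t 13.55 shift [ 0.1937 -0.0008  0.1129] turn [-1.000e-01  4.391e+01  1.000e-02] rows 5.1 | tcp [ 0.4213 -0.3141  0.2539] jaw 114.11 q6 -2.85 F [-0.5  0.5 -2. ] w 0.0587
```

```bash
python3 -m inch '[[[0.02,0,0.01,0,3,0],[0.05,0,0.03,0,9,0],[0.08,0,0.045,0,16,0],[0.11,0,0.063,0,24,0],[0.14,0,0.08,0,31,0],[0.165,0,0.096,0,37,0],[0.185,0,0.108,0,41,0],[0.1937,0,0.1129,0,43.5,0],[0.1937,0,0.1129,0,43.9,0],[0.1937,0,0.1129,0,43.9,0],[0.1937,0,0.1129,0,43.9,0],[0.1937,0,0.1129,0,43.9,0]]]'
python3 -c "
from h import *
s=save('wrist','wr6')"; python3 go.py 0.5807 0.0127 0.255 70.2
```

```text
time: 14.75
tcp_pos: [0.5515, -0.1327, 0.2537]
ee_rot: [-0.696, 0.122, -0.121, 0.697]
force: [0.6, 0.3, -1.2]
gripper_width: 0.059
t 14.8 shift [-0.0219 -0.0008  0.1466] turn [-0.09 -0.05 -0.06] rows 3.0 | tcp [ 0.5516 -0.1327  0.254 ] jaw 70.15 q6 -1.66 F [ 0.4 -0.2 -1.8] w 0.0587
```

View pics/wr6.png

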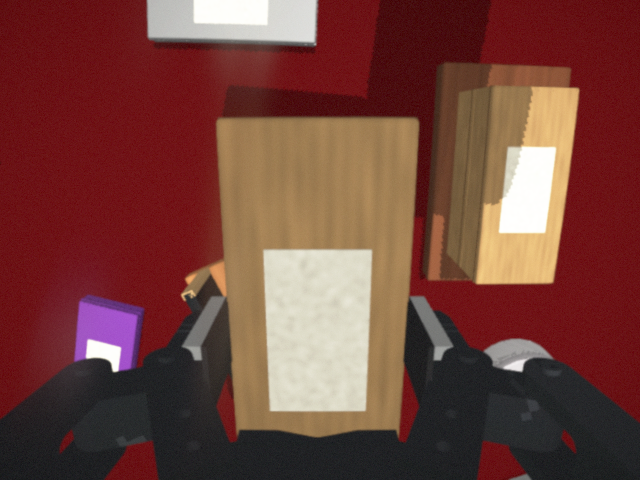

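The pile at right has top-face corners about (492,86), (578,88), (554,282), (477,282). The held thin carton's label corners are (264,250), (372,250), (366,411), (269,411). The thick carton sits flush on the bottom one.

```bash
python3 - <<'E'
from h import *
s=load('wr6')
rep(s,'Plab',[(507,148),(555,148),(547,233),(499,232)],.104)
rep(s,'P',[(492,86),(578,88),(554,282),(477,282)],.104)
z=.254-.0043+.018
rep(s,'Hlab',[(264,250),(372,250),(366,411),(269,411)],z)
rep(s,'H',[(218,119),(417,119)],z)
E
```

```text
Plab [[507.6000061035156, 146.60000610351562], [555.5, 146.89999389648438], [544.5999755859375, 232.5], [498.29998779296875, 232.39999389648438]] [[545.8, 5.7], [556.9, 38.1], [614.2, 17.6], [602.4, -14.8]] mean [579.8  11.6]
  edge 60.3 -19.94
  edge 34.2 70.94
  edge 60.8 -19.64
  edge 34.5 70.08
P [[493.0, 85.5999984741211], [578.5999755859375, 88.0], [552.5, 282.29998779296875], [476.0, 283.70001220703125]] [[503.9, 6.2], [523.8, 62.4], [654.4, 15.8], [635.0, -39.7]] mean [579.3  11.2]
  edge 138.9 -19.3
  edge 59.6 70.46
  edge 138.6 -19.62
  edge 58.9 70.69
Hlab [[262.8999938964844, 249.5], [371.5, 249.5], [365.0, 410.5], [269.6000061035156, 410.5]] [[517.4, -139.9], [529.0, -107.9], [585.3, -128.3], [573.7, -160.2]] mean [ 551.4 -134.1]
  edge 59.9 -19.81
  edge 34.0 70.1
  edge 59.9 -19.88
  edge 33.9 70.1
H [[217.3000030517578, 118.4000015258789], [416.8999938964844, 117.9000015258789]] [[475.8, -137.7], [495.4, -83.0]] mean [ 485.6 -110.4]
  edge 58.1 70.25
  edge 58.1 70.25
```

```bash
python3 go.py 0.58 0.0129 0.15 70.3; python3 -m inch '[[[-0.003,0,0.02,0,0,0],[-0.008,0,0.055,0,0,0],[-0.014,0,0.095,0,0,0],[-0.019,0.01,0.125,0,0,0],[-0.0219,0.03,0.1466,0,-0.1,0],[-0.0219,0.06,0.1466,0,-0.1,0],[-0.0219,0.09,0.1466,0,-0.1,0],[-0.0219,0.104,0.1466,0,-0.1,0],[-0.0219,0.104,0.1466,0,-0.1,0],[-0.0219,0.104,0.1466,0,-0.1,0]]]'; python3 go.py 0.58 0.0129 0.115 70.3
```

```text
t 14.8 shift [-0.0226  0.1042  0.1464] turn [-0.09 -0.15 -0.06] rows 3.6 | tcp [ 0.5516 -0.1327  0.254 ] jaw 70.15 q6 -1.66 F [ 0.4 -0.2 -1.8] w 0.0587
time: 15.8
tcp_pos: [0.5811, 0.0124, 0.1505]
ee_rot: [-0.696, 0.122, -0.121, 0.697]
force: [-0.4, -0.5, -2.0]
gripper_width: 0.0588
t 15.8 shift [-0.0012  0.0355  0.0001] turn [-0.09 -0.08 -0.03] rows 0.7 | tcp [0.5811 0.0124 0.1505] jaw 70.22 q6 -1.4 F [-0.4 -0.5 -2. ] w 0.0588
```

```bash
python3 -m inch '[[[-0.0015,0.012,0,0,0,0],[-0.0015,0.025,0,0,0,0],[-0.0015,0.0355,0,0,-0.1,0],[-0.0015,0.0355,0,0,-0.1,0],[-0.0015,0.0355,0,0,-0.1,0],[-0.0015,0.0355,0,0,-0.1,0]]]'; python3 go.py 0.58 0.0129 0.11 70.3
```

```text
time: 16.4
tcp_pos: [0.58, 0.0129, 0.1153]
ee_rot: [-0.696, 0.121, -0.121, 0.697]
force: [-0.5, 0.1, -1.7]
gripper_width: 0.0585
t 16.4 shift [-0.      0.0053 -0.    ] turn [-0.1   0.03  0.01] rows 0.1 | tcp [0.58   0.0129 0.1153] jaw 70.33 q6 -1.4 F [-0.5  0.1 -1.7] w 0.0585
```

```bash
python3 -m inch '[[[0,0.0015,0,0,0,0],[0,0.003,0,0,0,0],[0,0.0045,0,0,0,0],[0,0.0055,0,0,0,0],[0,0.0055,0,0,0,0]]]'| grep -E "tcp|force"; python3 -m inch '[[[0,0.0007,0,0,0,0],[0,0.0015,0,0,0,0],[0,0.0015,0,0,0,0]]]'| grep -E "tcp|force"
```

```text
tcp_pos: [0.5799, 0.0129, 0.1096]
force: [-0.5, -0.2, -1.7]
tcp_pos: [0.5799, 0.0129, 0.1084]
force: [-1.5, 0.5, 1.1]
```

```bash
python3 -m inch '[[[0,0.0004,0,0,0,0],[0,0.0004,0,0,0,0],[0,0.0004,0,0,0,0],[0,0.0004,0,0,0,0],[0,0.0004,0,0,0,0],[0,0.0004,0,0,0,0]]]' 0; python3 -m inch '[[[0,-0.02,0,0,0,0],[0,-0.05,0,0,0,0],[0,-0.09,0,0,0,0],[0,-0.12,0,0,0,0],[0,-0.14,0,0,0,0],[0.02,-0.15,-0.01,0,0,0],[0.05,-0.15,-0.02,0,0,0],[0.05,-0.15,-0.02,0,0,0],[0.05,-0.15,-0.02,0,0,0]]]'
python3 -c "
from h import *
s=save('wrist','wr7');save('top','top7')"
```

```text
time: 17.8
tcp_pos: [0.58, 0.0129, 0.108]
ee_rot: [-0.696, 0.121, -0.121, 0.697]
force: [0.4, -0.4, 0.3]
gripper_width: 0.0855
time: 18.7
tcp_pos: [0.6199, -0.0232, 0.2575]
ee_rot: [-0.696, 0.121, -0.121, 0.697]
force: [-0.0, -0.4, -0.4]
gripper_width: 0.0853
```

View pics/wr7.png

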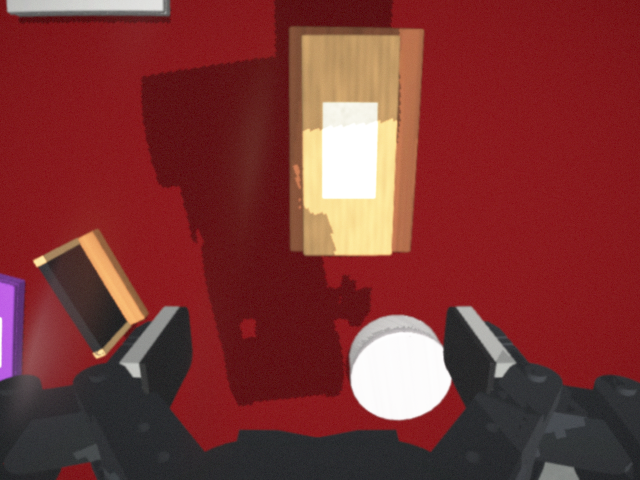

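Both cartons are stacked and flush, label at (350,150). The sign is at lower left, its panel top edge about (37,262) to (100,355).

```bash
python3 - <<'E'
from h import *
s=load('wr7')
rep(s,'lab',[(322,102),(378,102),(376,198),(322,198)],.122)
for u in((37,262),(100,355)): print(onz(s,u,.07)[:2].round(4))
for u in((98,230),(147,316)): print(onz(s,u,.014)[:2].round(4))
a=load('top0')
for u in((396,186),(399,221)): print('top',onz(a,u,.07)[:2].round(4))
E
```

```text
lab [[322.20001220703125, 102.0999984741211], [377.29998779296875, 102.0], [374.6000061035156, 198.3000030517578], [321.6000061035156, 198.0]] [[545.7, 5.5], [557.2, 37.8], [614.5, 17.5], [602.6, -15.1]] mean [580.   11.4]
  edge 60.5 -19.96
  edge 34.3 70.51
  edge 60.8 -19.58
  edge 34.7 69.94
[ 0.5807 -0.2606]
[ 0.6769 -0.25  ]
[ 0.5777 -0.2297]
[ 0.6739 -0.2241]
top [ 0.6711 -0.2465]
top [ 0.5701 -0.2528]
```

```bash
python3 go.py 0.625 -0.253 0.25 95
```

```text
t 18.8 shift [ 0.0831  0.0068 -0.2152] turn [ -0.12 -24.66  -0.11] rows 4.6 | tcp [ 0.6191 -0.0224  0.2574] jaw 70.34 q6 -1.45 F [ 0.4 -0.1 -0.2] w 0.0855
```

```bash
python3 -m inch '[[[0.008,0,-0.02,0,-2,0],[0.023,0.002,-0.06,0,-7,0],[0.04,0.004,-0.105,0,-13,0],[0.057,0.005,-0.15,0,-19,0],[0.07,0.0068,-0.185,0,-23,0],[0.08,0.0068,-0.207,0,-24.6,0],[0.0831,0.0068,-0.2152,0,-24.66,0],[0.0831,0.0068,-0.2152,0,-24.66,0],[0.0831,0.0068,-0.2152,0,-24.66,0],[0.0831,0.0068,-0.2152,0,-24.66,0]]]'
python3 -c "
from h import *
s=save('wrist','wr8')"; python3 go.py 0.625 -0.253 0.25 95
```

```text
time: 19.8
tcp_pos: [0.6249, -0.2509, 0.2501]
ee_rot: [-0.705, -0.031, 0.032, 0.708]
force: [-0.1, -0.6, 0.1]
gripper_width: 0.0851
t 19.85 shift [-0.0002  0.0002 -0.0019] turn [-0.17  0.11 -0.1 ] rows 0.0 | tcp [ 0.625  -0.251   0.2502] jaw 95.11 q6 -2.21 F [-0.3 -0.5 -0.6] w 0.0853
```

View pics/wr8.png

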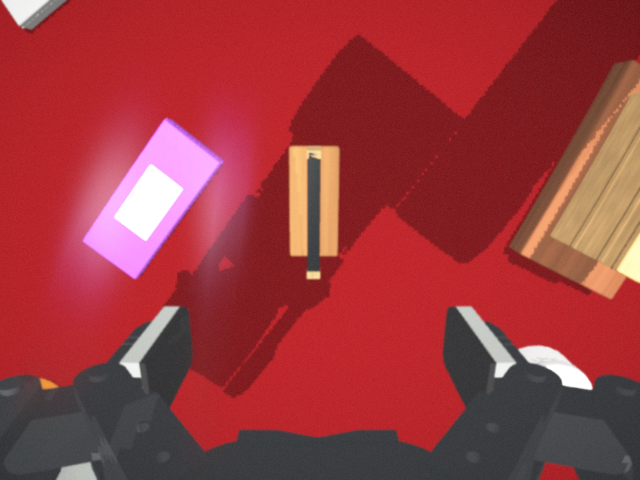

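The sign is seen from above: foot corners (290,146), (340,146), (338,256), (291,256), panel running straight down the image at column about 314.

```bash
python3 - <<'E'
from h import *
s=load('wr8')
rep(s,'foot',[(290,146),(340,146),(338,256),(291,256)],.014)
rep(s,'panel',[(307,151),(321,151),(320,279),(307,279)],.07)
E
python3 go.py 0.625 -0.253 0.038 95
```

```text
foot [[289.20001220703125, 146.10000610351562], [338.20001220703125, 146.1999969482422], [336.6000061035156, 255.39999389648438], [290.20001220703125, 255.39999389648438]] [[580.0, -279.5], [576.4, -237.1], [675.2, -228.6], [678.9, -271.4]] mean [ 627.6 -254.2]
  edge 99.2 4.69
  edge 42.5 -85.09
  edge 99.2 4.92
  edge 42.9 -85.07
panel [[309.6000061035156, 151.5], [321.0, 151.0], [319.6000061035156, 278.5], [306.29998779296875, 278.5]] [[579.1, -261.0], [577.9, -252.6], [678.0, -244.7], [678.9, -255.3]] mean [ 628.5 -253.4]
  edge 100.0 3.29
  edge 8.4 -82.36
  edge 100.4 4.57
  edge 10.6 -85.06
t 19.85 shift [ 2.000e-04  2.122e-01 -2.600e-03] turn [-0.17  0.11 -0.1 ] rows 4.2 | tcp [ 0.625  -0.251   0.2502] jaw 95.11 q6 -2.21 F [-0.3 -0.5 -0.6] w 0.0853
```

```bash
python3 go.py 0.6278 -0.2540 0.038 94.85;  python3 -m inch '[[[0.0028,0.03,-0.003,0,0.2,0],[0.0028,0.07,-0.003,0,0.2,0],[0.0028,0.11,-0.003,0,0.2,0],[0.0028,0.15,-0.003,0,0.2,0],[0.0028,0.18,-0.003,0,0.2,0],[0.0028,0.2,-0.0032,0,0.2,0],[0.0028,0.212,-0.0032,0,0.2,0],[0.0028,0.212,-0.0032,0,0.2,0],[0.0028,0.212,-0.0032,0,0.2,0]]]'; python3 go.py 0.6278 -0.2540 0.038 94.85
```

```text
t 19.85 shift [ 0.0029  0.2122 -0.0038] turn [-0.17  0.26 -0.1 ] rows 4.2 | tcp [ 0.625  -0.251   0.2502] jaw 95.11 q6 -2.21 F [-0.3 -0.5 -0.6] w 0.0853
time: 20.75
tcp_pos: [0.6285, -0.2532, 0.0391]
ee_rot: [-0.706, -0.03, 0.031, 0.707]
force: [0.3, -0.7, 0.5]
gripper_width: 0.0852
t 20.75 shift [-0.0007  0.0011 -0.0007] turn [-0.12  0.09 -0.02] rows 0.0 | tcp [ 0.6285 -0.2532  0.0391] jaw 94.94 q6 -2.21 F [ 0.3 -0.7  0.5] w 0.0852
```

```bash
python3 -m inch '[[[0,0,-0.0007,0,0,0],[0,0,-0.0007,0,0,0],[0,0,-0.0007,0,0,0],[0,0,-0.0007,0,0,0],[0,0,-0.0007,0,0,0],[0,0,-0.0007,0,0,0],[0,0,-0.0007,0,0,0],[0,0,-0.0007,0,0,0],[0,0,-0.0007,0,0,0],[0,0,-0.0007,0,0,0],[0,0,-0.0007,0,0,0],[0,0,-0.0007,0,0,0]]]' 1 40;  python3 go.py 0.6278 -0.2540 0.038 94.85
```

```text
time: 21.95
tcp_pos: [0.6285, -0.2539, 0.0392]
ee_rot: [-0.706, -0.03, 0.031, 0.707]
force: [-1.9, 1.1, 2.5]
gripper_width: 0.0092
t 21.95 shift [-0.0007  0.0012  0.    ] turn [-0.12  0.09 -0.03] rows 0.0 | tcp [ 0.6285 -0.2539  0.0392] jaw 94.94 q6 -2.21 F [-1.9  1.1  2.5] w 0.0092
```

```bash
python3 -m inch '[[[0,-0.02,0,0,0,0],[0,-0.05,0,0,0,0],[0,-0.09,0,0,0,0],[0,-0.13,0,0,0,0],[0,-0.17,0,0,0,0],[0,-0.21,0,0,0,0],[0,-0.24,0,0,0,0],[0,-0.251,0,0,0,0],[0,-0.251,0,0,0,0],[0,-0.251,0,0,0,0]]]'; python3 go.py 0.56 -0.125 0.29 70.2
```

```text
time: 22.95
tcp_pos: [0.6276, -0.2539, 0.2878]
ee_rot: [-0.705, -0.029, 0.032, 0.708]
force: [0.4, -0.3, -1.5]
gripper_width: 0.0092
t 22.95 shift [-0.0563 -0.0014  0.1342] turn [-0.21 24.74 -0.27] rows 2.9 | tcp [ 0.6276 -0.2539  0.2878] jaw 94.94 q6 -2.21 F [ 0.4 -0.3 -1.5] w 0.0092
```

```bash
python3 -m inch '[[[-0.006,0,0.015,0,2,0],[-0.017,0,0.04,0,7,0],[-0.028,0,0.067,0,13,0],[-0.04,0,0.095,0,19,0],[-0.05,0,0.12,-0.1,23,-0.2],[-0.0563,-0.0014,0.1342,-0.2,24.7,-0.27],[-0.0563,-0.0014,0.1342,-0.2,24.74,-0.27],[-0.0563,-0.0014,0.1342,-0.2,24.74,-0.27],[-0.0563,-0.0014,0.1342,-0.2,24.74,-0.27],[-0.0563,-0.0014,0.1342,-0.2,24.74,-0.27]]]'
python3 -c "
from h import *
s=save('wrist','wr9')"; python3 go.py 0.5805 0.0113 0.29 70.2
```

```text
time: 23.95
tcp_pos: [0.5604, -0.126, 0.2893]
ee_rot: [-0.697, 0.122, -0.122, 0.697]
force: [-0.4, 0.5, -1.9]
gripper_width: 0.0092
t 24.0 shift [-0.0276 -0.0005  0.136 ] turn [-0.   -0.05 -0.02] rows 2.8 | tcp [ 0.5603 -0.126   0.2895] jaw 70.15 q6 -1.64 F [-0.5 -0.  -1.2] w 0.0092
```

View pics/wr9.png

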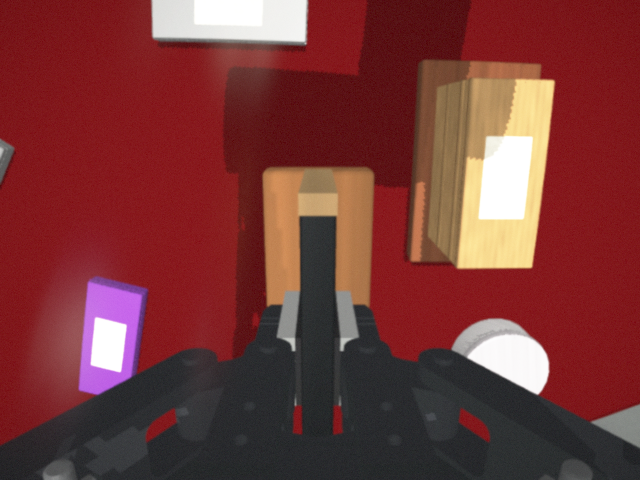

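The sign is held upright: foot far corners about (264,170) and (374,170), panel end at (318,205). The pile is flush, with its top label at (505,178).

```bash
python3 - <<'E'
from h import *
s=load('wr9')
rep(s,'foot',[(264,170),(374,170)],.2643)
rep(s,'panel',[(299,216),(337,216)],.3203)
rep(s,'Plab',[(487,137),(532,137),(523,219),(479,218)],.122)
rep(s,'P',[(467,79),(554,81),(532,268),(458,268)],.122)
E
```

```text
foot [[262.5, 172.39999389648438], [373.20001220703125, 172.39999389648438]] [[506.6, -130.7], [521.3, -90.2]] mean [ 513.9 -110.4]
  edge 43.1 70.12
  edge 43.1 70.12
panel [[299.29998779296875, 215.60000610351562], [335.6000061035156, 215.60000610351562]] [[516.7, -116.7], [520.0, -107.7]] mean [ 518.4 -112.2]
  edge 9.7 70.13
  edge 9.7 70.13
Plab [[485.79998779296875, 136.1999969482422], [532.0, 136.0], [522.7000122070312, 218.89999389648438], [478.0, 218.60000610351562]] [[545.9, 5.6], [556.9, 38.0], [614.5, 17.6], [602.6, -15.0]] mean [580.   11.5]
  edge 60.4 -19.96
  edge 34.2 71.37
  edge 61.2 -19.55
  edge 34.7 69.99
P [[467.0, 79.0], [554.0999755859375, 80.0999984741211], [531.5, 267.29998779296875], [456.79998779296875, 268.0]] [[503.8, 3.1], [524.2, 62.6], [655.0, 15.9], [635.1, -40.2]] mean [579.5  10.4]
  edge 138.2 -18.26
  edge 62.9 71.1
  edge 138.9 -19.65
  edge 59.6 70.4
```

```bash
python3 go.py 0.58 0.0128 0.2 70.25; python3 -m inch '[[[-0.004,0,0.02,0,0,0],[-0.011,0,0.055,0,0,0],[-0.019,0,0.095,0,0,0],[-0.024,0.01,0.12,0,-0.1,0],[-0.0281,0.03,0.1373,0,-0.1,0],[-0.0281,0.06,0.1373,0,-0.1,0],[-0.0281,0.08,0.1373,0,-0.1,0],[-0.0281,0.0895,0.1373,0,-0.1,0],[-0.0281,0.0895,0.1373,0,-0.1,0],[-0.0281,0.0895,0.1373,0,-0.1,0]]]'; python3 go.py 0.58 0.0128 0.168 70.25
```

```text
t 24.0 shift [-0.0286  0.0895  0.1372] turn [-0.   -0.1  -0.02] rows 3.3 | tcp [ 0.5603 -0.126   0.2895] jaw 70.15 q6 -1.64 F [-0.5 -0.  -1.2] w 0.0092
time: 25.0
tcp_pos: [0.5814, 0.0122, 0.2007]
ee_rot: [-0.697, 0.121, -0.122, 0.697]
force: [-0.1, -0.5, -0.6]
gripper_width: 0.0092
t 25.0 shift [-0.0015  0.0327  0.0001] turn [-0.02 -0.03  0.07] rows 0.7 | tcp [0.5814 0.0122 0.2007] jaw 70.22 q6 -1.4 F [-0.1 -0.5 -0.6] w 0.0092
```

```bash
python3 -m inch '[[[-0.0016,0.01,0,0,0,0],[-0.0016,0.022,0,0,0,0],[-0.0016,0.0325,0,0,0,0],[-0.0016,0.0325,0,0,0,0],[-0.0016,0.0325,0,0,0,0],[-0.0016,0.0325,0,0,0,0]]]'; python3 -m inch '[[[0,0.0015,0,0,0,0],[0,0.003,0,0,0,0],[0,0.0045,0,0,0,0],[0,0.0055,0,0,0,0],[0,0.0055,0,0,0,0],[0,0.0055,0,0,0,0]]]'| grep -E "tcp|force"
```

```text
time: 25.6
tcp_pos: [0.5802, 0.0127, 0.1684]
ee_rot: [-0.697, 0.121, -0.122, 0.697]
force: [0.5, 0.7, -1.3]
gripper_width: 0.0093
tcp_pos: [0.5802, 0.0127, 0.1629]
force: [0.4, -0.9, -1.4]
```

```bash
python3 -m inch '[[[0,0.0005,0,0,0,0],[0,0.001,0,0,0,0],[0,0.001,0,0,0,0]]]'| grep -E "tcp|force"; python3 go.py 0.58 0.0128 0.1612 70.25
```

```text
tcp_pos: [0.5802, 0.0127, 0.1618]
force: [0.6, 1.2, -0.9]
t 26.5 shift [-0.0002  0.0006  0.    ] turn [-0.02 -0.03  0.09] rows 0.0 | tcp [0.5802 0.0127 0.1618] jaw 70.22 q6 -1.4 F [ 0.6  1.2 -0.9] w 0.0096
```

```bash
python3 -m inch '[[[0,0.0005,0,0,0,0],[0,0.001,0,0,0,0],[0,0.001,0,0,0,0]]]'| grep -E "tcp|force"
```

```text
tcp_pos: [0.5803, 0.0127, 0.1611]
force: [0.0, 0.9, 0.8]
```

```bash
python3 -m inch '[[[0,0.0004,0,0,0,0],[0,0.0004,0,0,0,0],[0,0.0004,0,0,0,0],[0,0.0004,0,0,0,0],[0,0.0004,0,0,0,0],[0,0.0004,0,0,0,0],[0,0.0004,0,0,0,0],[0,0.0004,0,0,0,0]]]' 0; python3 -m inch '[[[0,-0.02,0,0,0,0],[0,-0.04,0,0,0,0],[0,-0.07,0,0,0,0],[0,-0.11,0,0,0,0],[0,-0.14,0,0,0,0],[0.01,-0.15,0,0,0,0],[0.03,-0.15,0,0,0,0],[0.03,-0.15,0,0,0,0],[0.03,-0.15,0,0,0,0]]]'
python3 -c "
from h import *
s=save('wrist','wr10');b=save('side','sd10');save('top','top10')
c=cv2.resize(b['color'][165:285,260:420],None,fx=3,fy=3,interpolation=2)
cv2.imwrite('pics/fin.png',np.hstack([c[:360,:],cv2.resize(s['color'],(480,360))])[:,:800,::-1])
for n in('top0','top10'):
  g=load(n)['color'];h=cv2.cvtColor(g,cv2.COLOR_RGB2HSV)
  print([blob(m,c,15)[1].round(1) for m,c in (((h[...,1]<60)&(h[...,2]>170),(311,145)),((h[...,1]>60)&(h[...,2]>120)&(h[...,0]>130)&(h[...,0]<160),(446,200)))])
"
```

```text
time: 27.6
tcp_pos: [0.5804, 0.0127, 0.1607]
ee_rot: [-0.697, 0.121, -0.122, 0.697]
force: [0.4, 0.6, 0.0]
gripper_width: 0.0856
time: 28.5
tcp_pos: [0.6076, 0.0027, 0.3101]
ee_rot: [-0.697, 0.121, -0.122, 0.697]
force: [0.0, -0.9, -0.1]
gripper_width: 0.0853
[array([311.1, 144. ]), array([445.6, 199.8])]
[array([311.2, 142.1]), array([445.6, 199.7])]
```

The viewer is at its limit, so the final check will be numeric.

```bash
python3 - <<'E'
from h import *
s=load('wr10')
u=np.array([np.cos(np.radians(-19.8)),np.sin(np.radians(-19.8))]);v=np.array([-u[1],u[0]]);C=np.array([.58,.0115])
pts=[proj(s,(*(C+u*50e-3*a+v*22e-3*b),.136)) for a,b in((-1,-1),(-1,1),(1,1),(1,-1))]
print(np.round(pts,1).tolist()); rep(s,'foot',pts,.136)
pts=[proj(s,(*(C+u*50e-3*a+v*5e-3*b),.192)) for a,b in((-1,-1),(-1,1),(1,1),(1,-1))]
print(np.round(pts,1).tolist()); rep(s,'panel top',pts,.192)
h=cv2.cvtColor(s['color'],cv2.COLOR_RGB2HSV)
print('row profile hsv v at mid foot/panel', )
for z,r in((.136,.032),(.192,.012)):
  for a in(-.3,.3):
    line=[proj(s,(*(C+u*.1*a+v*t),z)) for t in np.linspace(-r,r,17)]
    print(z,a,[tuple(int(k) for k in h[int(round(y)),int(round(x))]) for x,y in line])
for n in('wr7','wr9','wr10'):
  q=load(n);g=q['color'];hh=cv2.cvtColor(g,cv2.COLOR_RGB2HSV)
for n in('top0','top10'):
  g=load(n)['color'];hh=cv2.cvtColor(g,cv2.COLOR_RGB2HSV);b=blob((hh[...,1]<60)&(hh[...,2]>170),(311,145),15);ys,xs=np.where(b[0]);print(n,b[2],xs.min(),xs.max(),ys.min(),ys.max())
  d=load(n)['color'].astype(int)
d=np.abs(load('top0')['color'].astype(int)-load('top10')['color']).sum(2)
for nm,(x,y) in dict(jar1=(196,176),jar2=(152,320),g1=(361,291),g2=(408,340),g3=(474,270),pur=(446,200)).items(): print(nm,(d[y-14:y+14,x-14:x+14]>90).sum())
E
```

```text
[[286.5, 104.9], [348.6, 104.9], [346.3, 240.6], [288.9, 240.6]]
foot [[284.70001220703125, 105.4000015258789], [348.6000061035156, 106.5999984741211], [345.79998779296875, 239.10000610351562], [290.70001220703125, 239.8000030517578]] [[525.3, 6.4], [541.5, 48.8], [633.2, 15.2], [619.5, -24.6]] mean [579.9  11.5]
  edge 99.1 -18.22
  edge 45.4 69.1
  edge 97.7 -20.08
  edge 42.1 70.96
[[309.1, 101.8], [326.2, 101.8], [325.5, 264.5], [309.9, 264.5]]
panel top [[307.5, 100.5], [326.20001220703125, 101.80000305175781], [325.70001220703125, 265.3999938964844], [309.3999938964844, 265.5]] [[530.3, 23.1], [534.6, 33.1], [629.3, -0.8], [625.8, -10.6]] mean [580.   11.2]
  edge 101.3 -19.47
  edge 10.9 66.45
  edge 100.6 -19.73
  edge 10.4 70.36
row profile hsv v at mid foot/panel
0.136 -0.3 [(9, 145, 130), (16, 120, 193), (23, 96, 253), (21, 118, 254), (23, 110, 255), (23, 111, 255), (14, 143, 233), (102, 12, 105), (90, 10, 104), (90, 10, 104), (20, 125, 253), (21, 122, 254), (19, 126, 253), (17, 129, 250), (26, 82, 254), (24, 92, 254), (11, 149, 222)]
0.136 0.3 [(9, 141, 141), (14, 127, 17
[... 175 characters left out ...]
18, 130, 251), (25, 86, 254), (19, 112, 244), (10, 149, 215)]
0.192 -0.3 [(23, 107, 255), (23, 111, 255), (22, 112, 255), (18, 130, 251), (13, 141, 215), (12, 75, 116), (90, 10, 103), (96, 12, 107), (96, 12, 104), (110, 7, 106), (100, 15, 104), (10, 62, 119), (19, 126, 253), (20, 120, 254), (20, 120, 254), (20, 123, 254), (19, 126, 253)]
0.192 0.3 [(13, 146, 219), (13, 145, 214), (13, 146, 205), (13, 144, 216), (13, 145, 220), (11, 55, 74), (105, 9, 56), (103, 33, 54), (90, 10, 52), (100, 29, 52), (99, 35, 51), (13, 132, 156), (17, 132, 250), (19, 127, 253), (19, 127, 253), (19, 126, 252), (17, 134, 250)]
top0 933 295 328 127 162
top10 816 295 327 127 157
jar1 0
jar2 307
g1 0
g2 0
g3 0
pur 0
```

```bash
python3 -c "
from plant import *
s=observe();print(s['time'],s['force'],s['gripper_width']);print(finish_job())"
```

```text
28.65 [-0.836281   -0.54584758  0.11425105] 0.08547484352418347
the job is handed in; nothing more can be done
None
```

I stacked the thick carton on the bottom carton and the thin one on top of it, both label side up. The slate sign stands upright in the middle of the pile, along its length. I handed the job in at 28.65 s, with the gripper open and clear.

**Alignment:** the carton centres, as measured, agree to about 0.5 mm, at about (580, 11.5) mm and −19.8° for all three. The sign's foot and panel top measured at (579.9, 11.5) and (580.0, 11.2) mm, along the pile to within the measurement noise. Some single short edges of the sign read up to 4° off, but the long panel edges read −19.5° and −19.7°. I set each piece down in small steps until I felt contact; the highest contact reading was about 6 N.

**Left in place:** the tall jar and the grey and purple look-alikes showed no change in the top view.

**Checks that disagreed or were missing:**
- **Squat jar:** its image patch changed. The arm's shadow lay across it at the start and the arm never went near it, so I put the change down to that, but I did not measure it again.
- **Round tin:** one side was cut short in the last top view, I think hidden by the gripper. Its other three edges matched to within a pixel.
- **Final picture:** I had reached the viewing limit, so the finished pile was checked by measurement only.

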